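# Pick the long probe out of the parts tray and clamp it in the check nest

### The job

Take the long, straight-ended metal probe out of the grey parts tray, where it lies close against one of the long walls, and lay it level in the check nest so that its thick body rests in both V-blocks, about centred between them, with its thin stub pointing either way. Then swing the nest's hold-down clamp arm over until its rubber foot rests on the probe. Everything else in the tray stays in the tray, and do not disturb the dropper bottle, the timer and the dish of caps standing around.

Things in the scene. Friction and masses are not known exactly. Their poses are not given: they have to be found in the camera images.
- long_probe: target: aluminium probe, straight cylinder 18 mm in diameter, 95 mm long, square ends, with a thin stub (8 mm diameter, 15 mm long) at +x; 50 to 110 g. Origin on its axis, mid-body; x along the axis. Lies along the tray's left or right long wall, 2 to 5 mm off it: no room for a finger between. It rolls stiffly when pressed from above and drawn sideways.
- tray: grey plastic parts tray, fixed, 240 x 190 mm outside (252 x 201 mm over the rim), 45 mm high; walls and floor 5 mm thick, so 230 x 180 mm inside. Origin at the centre of its underside; x along its long side, y across, z up.
- short_probe: aluminium probe like the target but short: body 18 mm diameter, 45 mm long, same stub. Origin on its axis in the middle of the body. Lies along the other long wall. Stays in the tray.
- needle_probe: aluminium needle probe: body 14 mm diameter, 45 mm long, needle 5 mm thick and 16 mm long at -x, stub 8 mm thick and 15 mm long at +x. Origin on its axis in the middle of the body. Lies in the middle of the tray. Stays in the tray.
- tweezers: steel tweezers, 121 x 13 x 10 mm, long along x, origin at the centre of the underside; lie in the middle of the tray. Stay in the tray.
- cassette: white test cassette, 70 x 22 x 6 mm, long along x, origin at the centre of the underside; lies in the middle of the tray. Stays in the tray.
- cassette_b: a second, equal test cassette, beside the first. Stays in the tray.
- tube: open sample tube lying across the tray near its -x end, 78 mm long (along its y), 14 mm thick, origin at the centre of the underside. Stays in the tray.
- nest: check nest, fixed: base plate 190 x 80 x 10 mm (x -63 to +127 mm) with two dark V-blocks, 10 mm thick in x, centred at x = -32 and +32 mm; 90 degree V's open to the top, vertex 45 mm high, upper edges 69 mm high, 50 mm over all. The 54 mm between the blocks is free down to the base. Origin at the underside below the seat; x along the V's towards the clamp.
- seat (a point): where the middle of the probe's axis comes to lie in the nest: on the nest's x axis line, 58 mm above the nest's underside; x along the V's.
- clamp (a joint): angle of the hold-down clamp arm about a level hinge (rad): 0 = open, leaning 20 degrees back away from the V's (at the start); 0.35 = upright, dead centre; beyond that it falls over slowly by its own weight to about 1.92 = level, rubber foot on an 18 mm probe; 2.04 = end stop with nothing under it. Short of dead centre it falls back open.
- clamp_hinge (a point): middle of the clamp's hinge axis (parallel to the nest's y), 95 mm from the seat along the nest's x and 85 mm above the nest's underside, between two cheeks 31 mm wide over all and 95 mm high.
- clamp_ball (a point): centre of the black ball (24 mm diameter) at the free end of the clamp arm, 94 mm from the hinge. The arm is a steel bar 12 mm wide, 10 mm thick; the foot (16 mm diameter) is 65 mm from the hinge, underneath when closed. The ball or bar can be pushed from behind with closed fingers.
- dropper: brown dropper bottle with white cap, 25 mm diameter, 74 mm high, origin at the centre of its underside. Bystander, not to be disturbed.
- timer: white timer with a black dial, 64 x 64 x 48 mm, origin at the centre of its underside. Bystander, not to be disturbed.
- cap_dish: clear flat dish of spare caps, 90 mm diameter, 14 mm high, origin at the centre of its underside. Bystander, not to be disturbed.

How it is judged:
On the way:
1. the long probe lies in both V-blocks of the nest while the clamp arm is still open (x of long_probe in the frame of seat between -0.018 and 0.018 m and y of long_probe in the frame of seat between -0.005 and 0.005 m and z of long_probe in the frame of seat between -0.004 and 0.004 m and angle between the x axis of long_probe and the x axis of nest, either way round below 0.08 rad and value of joint clamp below 0.4 rad), for 0.2 s.
At the end, for the whole second after the job is handed in: Long probe at rest in both V-blocks: within 18 mm of the seat along the V's, 5 mm across, 4 mm in height, 0.08 rad of their line. Clamp arm beyond 1.8 rad, its foot bearing on the probe with over 0.3 N. Short probe, needle probe, tweezers, cassettes and tube in the tray (x of long_probe in the frame of seat between -0.018 and 0.018 m and y of long_probe in the frame of seat between -0.005 and 0.005 m and z of long_probe in the frame of seat between -0.004 and 0.004 m and angle between the x axis of long_probe and the x axis of nest, either way round below 0.08 rad and value of joint clamp above 1.8 rad and contact force between clamp and long_probe above 0.3 N and linear speed of long_probe below 0.02 m/s and x of short_probe in the frame of tray between -0.118 and 0.118 m and y of short_probe in the frame of tray between -0.093 and 0.093 m and z of each of short_probe, needle_probe, tweezers, cassette, cassette_b, tube in the frame of tray below 0.04 m and x of needle_probe in the frame of tray between -0.118 and 0.118 m and y of needle_probe in the frame of tray between -0.093 and 0.093 m and x of tweezers in the frame of tray between -0.118 and 0.118 m and y of tweezers in the frame of tray between -0.093 and 0.093 m and x of cassette in the frame of tray between -0.118 and 0.118 m and y of cassette in the frame of tray between -0.093 and 0.093 m and x of cassette_b in the frame of tray between -0.118 and 0.118 m and y of cassette_b in the frame of tray between -0.093 and 0.093 m and x of tube in the frame of tray between -0.118 and 0.118 m and y of tube in the frame of tray between -0.093 and 0.093 m); the robot touches nothing.
It fails at once if the dropper bottle, the timer or the dish of caps is moved more than 30 mm or the dropper tipped over (distance of any of dropper, timer, cap_dish from where it was at the start of the episode above 0.03 m or angle between dropper's own z axis and vertical above 0.5 rad).
It also fails if it takes over 59 s, if anything falls off the work surface, if the arm or the gripper's body presses on something with over 40 N, if the wrist force passes 120 N, or if a joint passes its speed limit or range.

### The arm

A 6-joint arm with a two-finger parallel gripper is mounted at the origin on a cart in front of the work surface, level with it; the furniture and walls round the work are solid. World frame = base frame: x ahead of the robot, y to its left, z up, the work surface at z = 0. Lengths are in m, angles in rad, forces in N, time in s.
With the tool pointing down it reaches from about 0.225 to 0.875 m from the base axis. Payload 3.4 kg.
Tool frame: the origin (TCP) lies midway between the tips of the shut fingers; the grasp point (between the pads) lies 19 mm behind it; z points along the fingers, y is the direction in which the jaws open and shut (so a half turn about z gives the same grasp; the last joint's range is limited). The gripper opens to 85 mm and grips with 20 to 120 N. Pads are 22 mm wide; open, the fingers measure 114 mm over their backs; the gripper's body (76 mm by 85 mm) begins 54 mm behind the grasp point. The pads swing forward as they close: fully open they stand 13 mm farther back than shut.
Start: joints at [1.152, 0.276, 1.505, -0, 1.361, -0.121], TCP at [0.169, 0.55, 0.199] pointing down, gripper open.
Joint ranges: [-2.89, 2.89], [-0.75, 2.08], [0.22, 2.7], [-1.18, 4.32], [0.11, 2.71], [-2.7, 2.7]. Speed limits (rad/s): [2.57, 2.57, 3.14, 3.14, 3.14, 3.14].

### API

Orientations are given as a unit quaternion [w, x, y, z].
In Python, from rig import monitor, imaging, ticket gives the robot as it stands.
- The arm moves only by the tool servo_tool, never from a script. Its argument "commands" is text: rows parted by semicolons, each of 5 numbers parted by spaces: the shift along the tool's x, y, z in cm, then the turn about the tool's z in rad, then the gripper command: -1 is shut, 1 is fully open, values between are in proportion. In form: x y z twist claw; .... A call has 1 to 10 rows; each row is the pose to reach, as a shift and turn from the pose commanded when the call began, along the tool's axes at that moment; what a row does not reach only later rows make up. A row lasts 1/12 s, in which the tool goes at most 41.7 mm and 7.16 degrees, less where a joint would pass 70% of its speed; a pose out of reach is approached as far as the arm can. A call with a gripper value outside its range is refused whole. The fingers move at their own pace and stop on an object; "newtons" is the grip in N (left out, the last holds). Time passes only in rows, so rows that repeat a pose let the fingers close. It gives the time, the measured TCP pose, the force and the opening at its end, in the units of the state.
- monitor.get_state(): the state, without advancing time (a new reading comes with each control period).
- imaging.get_image(name): name is "scene" or "top" or "wrist"; returns the picture (420x560x3 uint8, red, green, blue); there is no depth.
- imaging.get_calibration(name): a dict with "camera_matrix" (3x3 intrinsics, pixels), "R" (3x3) and "t" (3): a world point X has camera coordinates R X + t. Camera axes: x right, y down, z forward; pixel columns grow to the right and rows downward; lengths in m; the calibration is good to about 2 mm. A picture is of the moment at which its call begins: read the wrist's pose just before it. get_calibration takes no time and is no camera call; for the wrist camera it gives the pose at the moment of the call.
- ticket.sign_off(): hands the job in, once; it reports no verdict.
The state is a dict: "clock": time; "qpos": joint angles; "qd": joint speeds; "effort": joint torques, N m; "position": TCP position; "ee_rot": TCP orientation; "contact_force": force on the tool from outside, world axes, zero at the start; "moment": the same for the moment, N m; "width": finger opening in m.
Only numpy, scipy, OpenCV 4.12 (cv2) and the standard library are available. Lean on these libraries where they do the work, as an engineer would, in place of code of your own. Each camera call takes 0.05 s, during which the arm holds its last target. There are 200 camera calls.

## Working session

There is one attempt and no reset: what is moved stays moved. The work goes in short steps, Python scripts to look and compute and a tool call to move; the robot and the scene stay as the last step left them, time stands still between calls to the robot, and variables do not carry over. Pictures are saved under pics/ and viewed, about 8 in all and at most 12, crops included, and the job is handed in when it is done.

Besides the shell and the picture viewer there is one more tool, called after ">>>" as name(argument=value, ...) on one line, values as JSON. servo_tool: Moves the arm, as the interface text tells. Its arguments: {"type":"object","properties":{"commands":{"type":"string"},"newtons":{"type":"number"}},"required":["commands"]}

```bash
mkdir -p pics
python3 - <<'E'
from rig import monitor, imaging
import cv2,numpy as np
np.set_printoptions(precision=4,suppress=True)
print(monitor.get_state())
for n in ["scene","top"]:
    im=imaging.get_image(n); c=imaging.get_calibration(n); print(n,c)
    cv2.imwrite(f"pics/{n}0.png",cv2.resize(im[:,:,::-1],(784,588),interpolation=cv2.INTER_CUBIC))
    cv2.imwrite(f"pics/raw_{n}0.png",im[:,:,::-1])
E
```

```text
{'clock': 0.0, 'qpos': array([ 1.152 ,  0.2766,  1.5061,  0.    ,  1.3607, -0.121 ]), 'qd': array([ 0.0005,  0.    , -0.0006, -0.0008,  0.    ,  0.0012]), 'effort': array([ -0.0018, -41.6772, -24.582 ,  -0.0002,   0.0109,  -0.    ]), 'position': array([0.1685, 0.5492, 0.1981]), 'ee_rot': array([-0.0002,  0.1483,  0.9889, -0.0008]), 'contact_force': array([ 0.2512, -0.2837,  0.9133]), 'moment': array([ 0.004 , -0.016 ,  0.0065]), 'width': 0.08528568770539313}
scene {'camera_matrix': array([[509.6587,   0.    , 278.2757],
       [  0.    , 509.6587, 200.1367],
       [  0.    ,   0.    ,   1.    ]]), 'R': array([[ 0.4388, -0.8986,  0.0009],
       [-0.6592, -0.3226, -0.6792],
       [ 0.6106,  0.2975, -0.7339]]), 't': array([-0.3102,  0.4353,  1.0944])}
top {'camera_matrix': array([[507.5096,   0.    , 271.5033],
       [  0.    , 507.5096, 211.0926],
       [  0.    ,   0.    ,   1.    ]]), 'R': array([[ 0.002 , -1.    , -0.0018],
       [-0.9879, -0.0017, -0.155 ],
       [ 0.155 ,  0.0021, -0.9879]]), 't': array([-0.0731,  0.5587,  1.1087])}
```

View pics/top0.png

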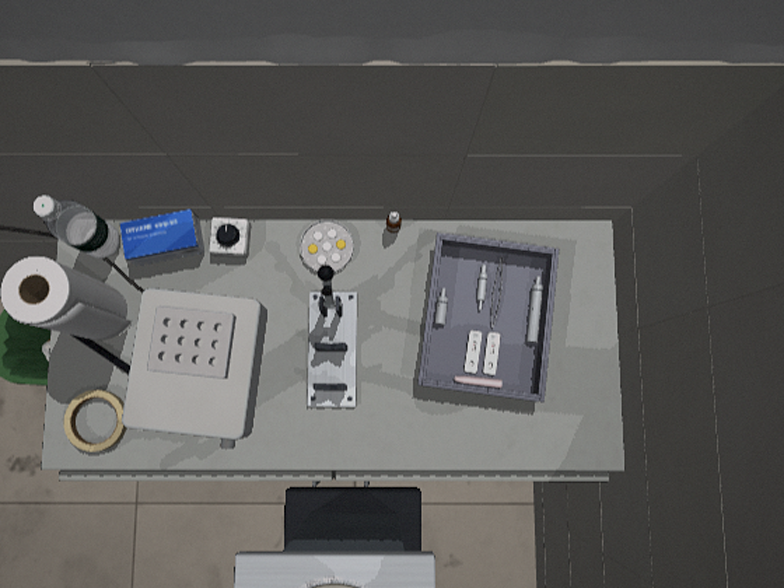

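View pics/scene0.png

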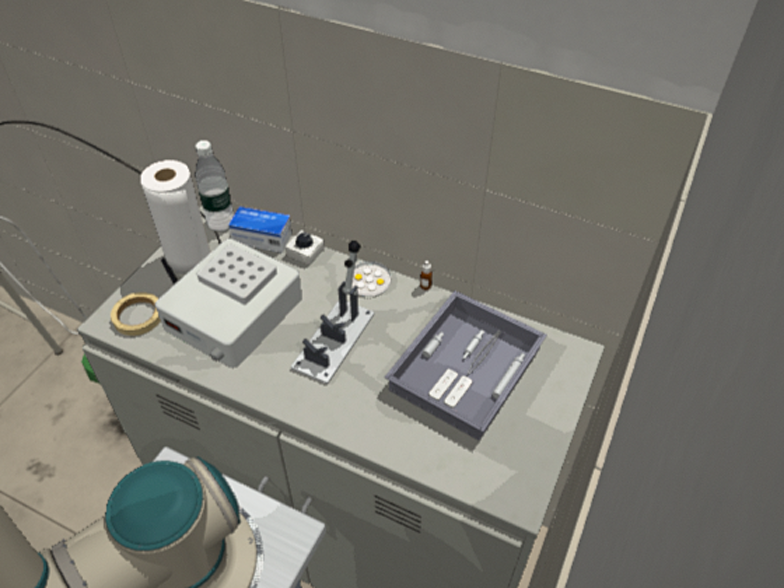

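The top view shows the tray on the right. The long probe is along the right wall, body about (535,312), stub up. The short probe is along the left wall, and the nest is at about (331,350) with its clamp end up (+x).

```bash
cat > h.py <<'E'
import numpy as np, cv2
from rig import monitor, imaging
np.set_printoptions(precision=4,suppress=True)
def ray(c,uv,z):
    d=c["R"].T@np.linalg.solve(c["camera_matrix"],[uv[0],uv[1],1.]); o=-c["R"].T@c["t"]
    return o+d*(z-o[2])/d[2]
def proj(c,X):
    p=c["camera_matrix"]@(c["R"]@np.asarray(X,float)+c["t"]); return p[:2]/p[2]
def wristshot(name):
    s=monitor.get_state(); c=imaging.get_calibration("wrist"); im=imaging.get_image("wrist")
    cv2.imwrite(f"pics/{name}.png",im[:,:,::-1]); np.savez(f"pics/{name}.npz",K=c["camera_matrix"],R=c["R"],t=c["t"])
    print(s["position"],s["ee_rot"],s["clock"]); return im,c
def load(name):
    d=np.load(f"pics/{name}.npz"); return cv2.imread(f"pics/{name}.png"),dict(camera_matrix=d["K"],R=d["R"],t=d["t"])
E
python3 - <<'E'
from h import *
c=imaging.get_calibration("top")
P=dict(probe_top=((538,280),.014),probe_bot=((533,342),.014),stub=((538,274),.014),trayTL=((437,235),.045),trayTR=((559,249),.045),trayBR=((545,402),.045),trayBL=((416,388),.045),
 platTL=((308,292),.01),platTR=((357,293),.01),platBL=((307,407),.01),platBR=((355,408),.01),V1=((330,387),.069),V2=((330,347),.069),ball=((326,272),.17),tweT=((500,257),.01),tweB=((495,328),.01),towel=((40,285),.25),bottle=((43,206),.25),dev=((267,300),.08),drop=((394,215),.07),wall=((632,210),0.))
for k,(uv,z) in P.items(): print(k,ray(c,np.array(uv)/1.4,z))
w=imaging.get_calibration("wrist"); s=monitor.get_state(); print(w, "campos",-w["R"].T@w["t"])
E
```

```text
probe_top [ 0.5902 -0.3355  0.014 ]
probe_bot [ 0.4865 -0.3239  0.014 ]
stub [ 0.6003 -0.3358  0.014 ]
trayTL [ 0.6593 -0.1653  0.045 ]
trayTR [ 0.6362 -0.3645  0.045 ]
trayBR [ 0.3886 -0.3332  0.045 ]
trayBL [ 0.4102 -0.1293  0.045 ]
platTL [0.5699 0.0485 0.01  ]
platTR [ 0.5683 -0.0334  0.01  ]
platBL [0.38   0.0468 0.01  ]
platBR [ 0.3786 -0.0315  0.01  ]
V1 [0.4108 0.0054 0.069 ]
V2 [0.4731 0.0062 0.069 ]
ball [0.5734 0.0061 0.17  ]
tweT [ 0.6301 -0.2737  0.01  ]
tweB [ 0.51   -0.2625  0.01  ]
towel [0.5399 0.3804 0.25  ]
bottle [0.6485 0.3846 0.25  ]
dev [0.5457 0.1052 0.08  ]
drop [ 0.6862 -0.0943  0.07  ]
wall [ 0.7149 -0.5037  0.    ]
{'camera_matrix': array([[357.4554,   0.    , 277.6291],
       [  0.    , 357.4554, 204.7327],
       [  0.    ,   0.    ,   1.    ]]), 'R': array([[ 0.2934,  0.956 , -0.0018],
       [ 0.9211, -0.2822,  0.2682],
       [ 0.2559, -0.0804, -0.9634]]), 't': array([-0.5749, -0.0355,  0.3808])} campos [0.1039 0.5702 0.3753]
```

>>> servo_tool(commands="0 0 -4 0 -1; 0 0 -8 0 -1; 0 0 -10 0 -1; -23 -30 -10 0 -1; -23 -30 -10 0 -1; -23 -30 -10 0 -1; -23 -30 -10 0 -1; -23 -30 -10 0 -1; -23 -30 -10 0 -1; -23 -30 -10 0 -1")

```text
clock: 0.93
position: [0.2703, 0.2744, 0.2986]
ee_rot: [0.0, 0.148, 0.989, -0.0]
contact_force: [1.0, 0.4, -0.8]
width: 0.0
```

>>> servo_tool(commands="-42 -47 0 -0.167 -1; -42 -47 0 -0.167 -1; -42 -47 0 -0.167 -1; -42 -47 0 -0.167 -1; -42 -47 0 -0.167 -1; -42 -47 0 -0.167 -1; -42 -47 0 -0.167 -1; -42 -47 0 -0.167 -1; -42 -47 0 -0.167 -1; -42 -47 0 -0.167 -1")

```text
clock: 1.77
position: [0.4411, -0.0958, 0.2987]
ee_rot: [-0.0, 0.066, 0.998, 0.0]
contact_force: [0.1, -0.1, 0.8]
width: -0.0002
```

Run:
```python
from h import *
from scipy.spatial.transform import Rotation as Ro
s=monitor.get_state(); q=s["ee_rot"]; R=Ro.from_quat(np.r_[q[1:],q[0]]).as_matrix()
print(s["position"],R, R.T@(np.array([.53,-.30,.18])-s["position"])*100)
```

```text
[ 0.4411 -0.0958  0.2987] [[-0.9913  0.1313 -0.0001]
 [ 0.1313  0.9913  0.0005]
 [ 0.0002  0.0005 -1.    ]] [-11.5003 -19.0853  11.8554]
```

>>> servo_tool(commands="-10 -17 11 0 -1; -10 -17 11 0 -1; -10 -17 11 0 -1; -10 -17 11 0 -1; -10 -17 11 0 -1; -10 -17 11 0 -1; -10 -17 11 0 -1; -10 -17 11 0 -1; -10 -17 11 0 -1")

```text
clock: 2.52
position: [0.5177, -0.274, 0.1895]
ee_rot: [-0.0, 0.065, 0.998, 0.0]
contact_force: [-0.2, 0.1, 0.1]
width: 0.0
```

Run:
```python
from h import *
im,c=wristshot("w1"); print(-c["R"].T@c["t"])
```

```text
[ 0.5177 -0.274   0.1895] [-0.      0.0651  0.9979  0.0005] 2.5167
[ 0.4506 -0.2645  0.3667]
```

View pics/w1.png

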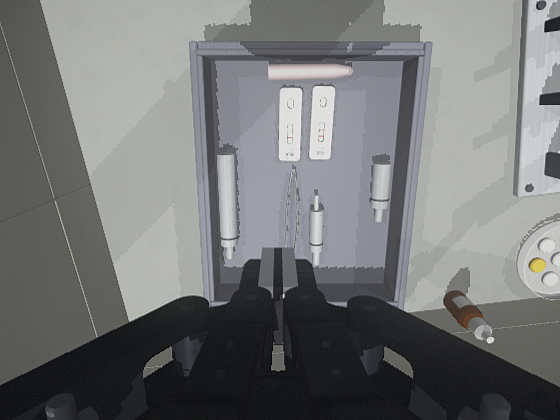

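The wrist view shows the long probe's body from (226,152) to (229,237), with its stub down to (229,258), beside the wall at column ~212. The tweezers and needle probe are at columns 292 and 316.

```bash
cat >> h.py <<'E'
def probe(im,c,box,z,th=120):
    x0,y0,x1,y1=box; g=cv2.cvtColor(im,cv2.COLOR_BGR2GRAY)[y0:y1,x0:x1]
    m=(g>th).astype(np.uint8); n,l,st,ce=cv2.connectedComponentsWithStats(m); k=1+np.argmax(st[1:,4])
    cnt=max(cv2.findContours((l==k).astype(np.uint8),0,2)[0],key=cv2.contourArea)+np.array([x0,y0])
    W=np.array([ray(c,p[0],z)[:2] for p in cnt]).astype(np.float32)
    r=cv2.minAreaRect(W*1000); print("rect mm",r, "px",cnt[:,0].min(0),cnt[:,0].max(0)); 
    b=cv2.boxPoints(r)/1000
    e=b-np.roll(b,-1,0); i=np.argmax(np.linalg.norm(e,axis=1)); d=e[i]/np.linalg.norm(e[i]); d*=np.sign(d[0])
    s=W@d; p=W@np.array([-d[1],d[0]])
    for t in np.arange(s.min()+.003,s.max(),.008):
        k=abs(s-t)<.003; print(round(t-s.min(),3),p[k].min()-p.min() if k.any() else 0,p[k].max()-p.min() if k.any() else 0)
    print("ang",np.arctan2(d[1],d[0]),"ends",W[s.argmin()],W[s.argmax()],"len",np.ptp(s))
    return d
E
python3 - <<'E'
from h import *
im,c=load("w1")
g=cv2.cvtColor(im,cv2.COLOR_BGR2GRAY)
print(g[195,195:250]); print(g[140:160,226],g[235:266,229])
probe(im,c,(216,135,245,270),.014)
# inner wall foot
for uv in [(216,100),(219,270),(389,100),(386,270)]: print(ray(c,uv,.005))
E
```

```text
[172 176 148 134 153 156 156 159 155 124 151 157 161 150  92  80  82  83
  84  83  81  78  87 108 159 171 183 193 197 199 206 207 203 201 198 199
 189 181 170 162 130  99 151 150 155 153 153 154 152 154 160 159 160 161
 159]
[138 139 141 147 105  89  91  90  89  90  91  98 102 111  99 190 201 197
 197 198] [204 205 213 164  97 163 206 209 207 207 209 212 197 204 211 212 213 214
 216 214 216 217 220 212 166 150 155 153 154 153 154]
rect mm ((540.8890380859375, -323.6005554199219), (25.36048126220703, 139.23355102539062), 81.0858154296875) px [218 135] [244 266]
0.003 0.0010834783 0.0020372719
0.011 0.000884518 0.019477233
0.019 0.017486826 0.018465832
0.027 0.018408537 0.019424066
0.035 0.018376842 0.01936993
0.043 0.0183288 0.020345494
0.051 0.019291565 0.01931481
0.059 0.018247262 0.020283476
0.067 0.01923497 0.020251915
0.075 0.019187018 0.02125445
0.083 0.020187557 0.021218851
0.091 0.020158902 0.02120246
0.099 0.020142362 0.021182671
0.107 0.0011660308 0.021162644
0.115 0.0010492653 0.004186064
0.123 0.0030555278 0.004134789
0.131 0.0039619505 0.005015254
0.139 0.0038744658 0.024287
ang -0.15558195 ends [ 0.4741 -0.3003] [ 0.6088 -0.3399] len 0.13923353
[ 0.4381 -0.323   0.005 ]
[ 0.6164 -0.3514  0.005 ]
[ 0.4599 -0.1564  0.005 ]
[ 0.6405 -0.1681  0.005 ]
```

Run:
```python
from h import *
im,c=load("w1")
probe(im,c,(216,135,245,270),.016,180)
for uv in [(226.5,154.5),(229,238.5),(227.5,195),(229,259)]: print(ray(c,uv,.016))
```

```text
rect mm ((533.0196533203125, -327.2974548339844), (11.602667808532715, 85.72115325927734), 81.87638092041016) px [220 155] [233 237]
0.003 0.00047579408 0.011360794
0.011 0 0
0.019 0.0 0.0010257661
0.027 0 0
0.035 0.010529876 0.011513755
0.043 0.00016364455 0.011442661
0.051 0.0111549795 0.0111549795
0.059 0.011082232 0.011082232
0.067 0.009781122 0.0108371675
0.075 0.0014017224 0.0105882585
0.083 2.9802322e-08 0.011480689
ang -0.14178401 ends [ 0.4912 -0.3167] [ 0.5748 -0.3381] len 0.085721135
[ 0.4903 -0.32    0.016 ]
[ 0.5772 -0.3322  0.016 ]
[ 0.5308 -0.3259  0.016 ]
[ 0.6002 -0.336   0.016 ]
```

>>> servo_tool(commands="-2.9 -4.7 4 0.01 -1; -2.9 -4.7 8 0.01 -1; -2.9 -4.7 12 0.01 -1; -2.9 -4.7 14 0.01 -1; -2.9 -4.7 15.5 0.01 -1; -2.9 -4.7 15.9 0.01 -1; -2.9 -4.7 15.9 0.01 -1; -2.9 -4.7 15.9 0.01 -1", newtons=30)

```text
clock: 3.23
position: [0.542, -0.3256, 0.0322]
ee_rot: [0.002, 0.07, 0.998, -0.001]
contact_force: [-1.0, 0.3, 1.1]
width: 0.0005
```

>>> servo_tool(commands="0 0.1 0.5 0 -1; 0 0.1 0.8 0 -1; 0 0.1 0.9 0 -1; 0 0.1 1.0 0 -1; 0 0.1 1.1 0 -1; 0 0.1 1.1 0 -1")

```text
clock: 3.73
position: [0.5407, -0.3246, 0.0189]
ee_rot: [0.0, 0.07, 0.998, 0.0]
contact_force: [0.1, 0.7, -1.0]
width: -0.0002
```

Run:
```python
from h import *
im,c=wristshot("w2"); print(proj(c,[.5407,-.3246,.0189]),monitor.get_state()["contact_force"])
```

```text
[ 0.5407 -0.3246  0.0189] [0.     0.0704 0.9975 0.    ] 3.7333
[276.1663 238.3364] [-0.4252 -0.7914 -0.5797]
```

View pics/w2.png

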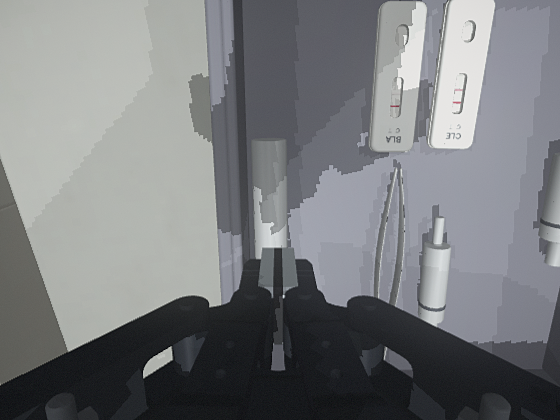

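The probe is under the finger, with its axis at column 271 against TCP column 276. There's no contact yet, so I'll press further.

>>> servo_tool(commands="0 0 0.1 0 -1; 0 0 0.2 0 -1; 0 0 0.2 0 -1")

```text
clock: 4.03
position: [0.5406, -0.3246, 0.0166]
ee_rot: [-0.0, 0.07, 0.998, 0.0]
contact_force: [-0.4, 0.6, 0.2]
width: -0.0003
```

>>> servo_tool(commands="0 0 0.1 0 -1; 0 0 0.2 0 -1; 0 0 0.2 0 -1")

```text
clock: 4.28
position: [0.5406, -0.3245, 0.0146]
ee_rot: [-0.0, 0.07, 0.998, 0.0]
contact_force: [-0.3, 0.1, 0.0]
width: -0.0003
```

>>> servo_tool(commands="0 0 0.1 0 -1; 0 0 0.2 0 -1; 0 0 0.3 0 -1; 0 0 0.3 0 -1")

```text
clock: 4.62
position: [0.5406, -0.3245, 0.0116]
ee_rot: [-0.0, 0.07, 0.998, 0.0]
contact_force: [-1.1, -0.0, 0.0]
width: 0.0005
```

>>> servo_tool(commands="0 0 0.1 0 -1; 0 0 0.2 0 -1; 0 0 0.2 0 -1")

```text
clock: 4.87
position: [0.5406, -0.3245, 0.0097]
ee_rot: [-0.0, 0.07, 0.998, 0.0]
contact_force: [-0.3, -0.6, -0.2]
width: 0.0
```

Run:
```python
from h import *
im=imaging.get_image("scene")[:,:,::-1]; c=imaging.get_calibration("scene")
p=proj(c,monitor.get_state()["position"]); print(p)
x,y=p.astype(int); x0,y0=x-80,y-70
cr=cv2.resize(im[y0:y0+120,x0:x0+160],None,fx=5,fy=5,interpolation=cv2.INTER_CUBIC)
cv2.circle(cr,tuple(int(v) for v in (p-[x0,y0])*5),4,(0,0,255),-1)
cv2.imwrite("pics/s1.png",cr)
```

```text
[362.6586 268.4023]
```

View pics/s1.png

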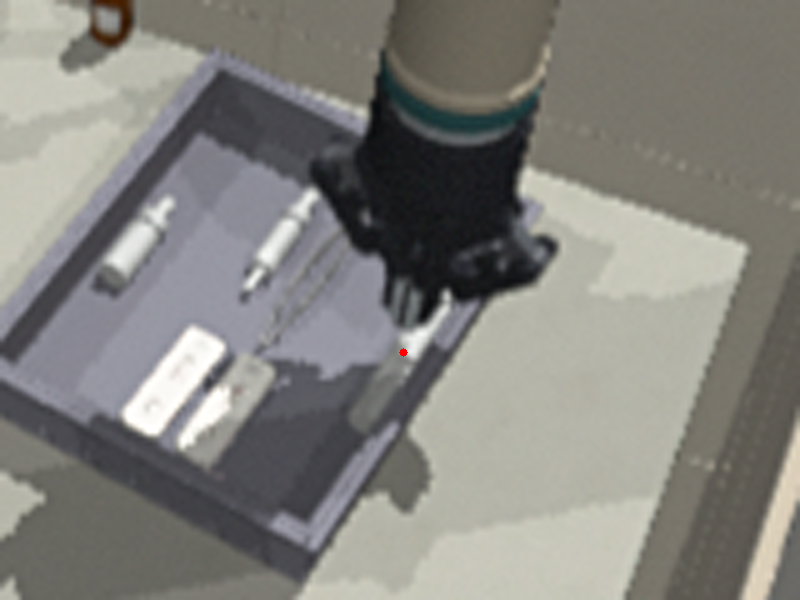

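The scene crop shows the fingertip at about (410,325), roughly 15–20 mm above the reported TCP dot at (403,352). It's still clear of the probe, so I'll keep descending with small guarded steps.

>>> servo_tool(commands="0 0 0.1 0 -1; 0 0 0.2 0 -1; 0 0 0.2 0 -1")

```text
clock: 5.17
position: [0.5406, -0.3245, 0.0076]
ee_rot: [-0.0, 0.07, 0.998, 0.0]
contact_force: [-0.9, 0.4, -0.0]
width: 0.0001
```

>>> servo_tool(commands="0 0 0.1 0 -1; 0 0 0.2 0 -1; 0 0 0.2 0 -1")

```text
clock: 5.42
position: [0.5406, -0.3245, 0.0056]
ee_rot: [-0.0, 0.07, 0.998, 0.0]
contact_force: [0.2, 0.4, 0.9]
width: 0.0001
```

>>> servo_tool(commands="0 0 0.1 0 -1; 0 0 0.2 0 -1; 0 0 0.2 0 -1")

```text
clock: 5.67
position: [0.5406, -0.3245, 0.0037]
ee_rot: [-0.0, 0.07, 0.998, 0.0]
contact_force: [0.2, -0.1, 0.3]
width: -0.0001
```

>>> servo_tool(commands="0 0 0.1 0 -1; 0 0 0.2 0 -1; 0 0 0.2 0 -1")

```text
clock: 5.92
position: [0.5406, -0.3245, 0.0016]
ee_rot: [-0.0, 0.07, 0.998, 0.0]
contact_force: [-0.1, 0.0, -0.4]
width: -0.0001
```

>>> servo_tool(commands="0 0 0.1 0 -1; 0 0 0.2 0 -1; 0 0 0.2 0 -1")

```text
clock: 6.17
position: [0.5406, -0.3245, -0.0004]
ee_rot: [-0.0, 0.07, 0.998, 0.0]
contact_force: [0.6, -0.3, 0.7]
width: -0.0
```

>>> servo_tool(commands="0 0 0.1 0 -1; 0 0 0.2 0 -1; 0 0 0.2 0 -1")

```text
clock: 6.42
position: [0.5406, -0.3245, -0.0024]
ee_rot: [-0.0, 0.07, 0.998, 0.0]
contact_force: [0.5, 0.6, -0.1]
width: -0.0002
```

>>> servo_tool(commands="0 0 0.1 0 -1; 0 0 0.2 0 -1; 0 0 0.2 0 -1")

```text
clock: 6.67
position: [0.5406, -0.3245, -0.0044]
ee_rot: [-0.0, 0.07, 0.998, 0.0]
contact_force: [-0.9, 1.1, -0.2]
width: -0.0
```

Run:
```python
from h import *
im=imaging.get_image("scene")[:,:,::-1]; c=imaging.get_calibration("scene")
s=monitor.get_state(); p=proj(c,s["position"]); print(p,s["position"],s["contact_force"])
x,y=p.astype(int); x0,y0=x-50,y-50
a=cv2.resize(im[y0:y0+75,x0:x0+100],None,fx=8,fy=8,interpolation=cv2.INTER_CUBIC)
cv2.imwrite("pics/s2.png",a)
```

```text
[361.9995 271.5304] [ 0.5406 -0.3245 -0.0043] [ 0.178  -0.7353  1.4331]
```

View pics/s2.png

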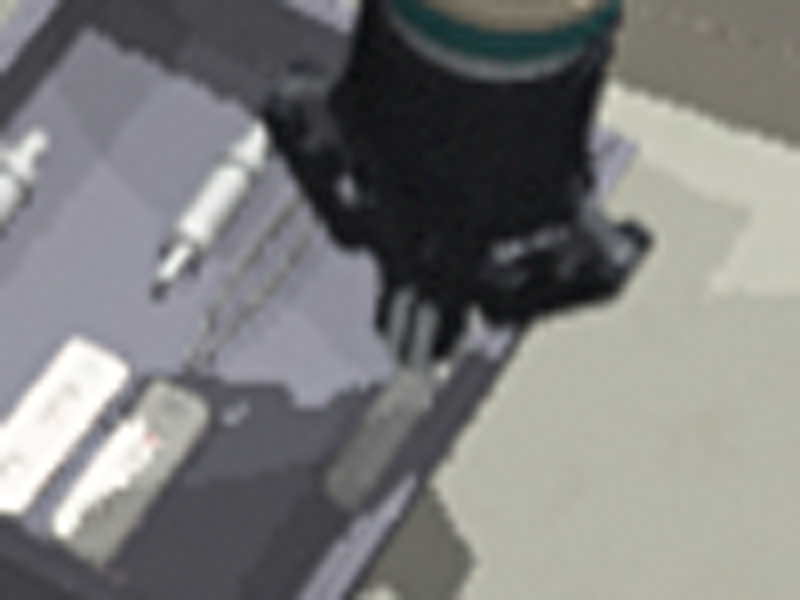

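The finger ends just above the probe's top, with the near tip edge at about (415,365). The true tip is therefore 25–30 mm short of the reported TCP, and contact is close.

>>> servo_tool(commands="0 0 0.1 0 -1; 0 0 0.1 0 -1")

```text
clock: 6.88
position: [0.5407, -0.3246, -0.0052]
ee_rot: [-0.0, 0.07, 0.998, 0.0]
contact_force: [-0.7, -0.2, 0.1]
width: 0.0001
```

>>> servo_tool(commands="0 0 0.1 0 -1; 0 0 0.1 0 -1")

```text
clock: 7.05
position: [0.5407, -0.3246, -0.0063]
ee_rot: [-0.0, 0.07, 0.998, 0.0]
contact_force: [-0.4, -0.0, -0.3]
width: -0.0004
```

>>> servo_tool(commands="0 0 0.1 0 -1; 0 0 0.1 0 -1")

```text
clock: 7.22
position: [0.5407, -0.3245, -0.0073]
ee_rot: [-0.0, 0.07, 0.998, 0.0]
contact_force: [-0.2, -0.7, -0.2]
width: 0.0002
```

>>> servo_tool(commands="0 0 0.1 0 -1; 0 0 0.1 0 -1")

```text
clock: 7.38
position: [0.5407, -0.3245, -0.0083]
ee_rot: [-0.0, 0.07, 0.998, 0.0]
contact_force: [-0.0, 0.4, -0.5]
width: 0.0002
```

>>> servo_tool(commands="0 0 0.1 0 -1; 0 0 0.1 0 -1")

```text
clock: 7.55
position: [0.5406, -0.3245, -0.0093]
ee_rot: [-0.0, 0.07, 0.998, 0.0]
contact_force: [-0.6, 0.1, -0.5]
width: 0.0
```

>>> servo_tool(commands="0 0 0.1 0 -1; 0 0 0.1 0 -1")

```text
clock: 7.72
position: [0.5408, -0.3247, -0.0101]
ee_rot: [0.0, 0.07, 0.998, -0.0]
contact_force: [-0.1, 0.2, -0.1]
width: 0.0003
```

>>> servo_tool(commands="0 0 0.1 0 -1; 0 0 0.1 0 -1")

```text
clock: 7.88
position: [0.5408, -0.3249, -0.0102]
ee_rot: [0.0, 0.07, 0.998, -0.0]
contact_force: [-0.4, 0.1, 4.4]
width: 0.0
```

>>> servo_tool(commands="0 0 0.1 0 -1; 0 0 0.1 0 -1")

```text
clock: 8.05
position: [0.5409, -0.3252, -0.0104]
ee_rot: [0.0, 0.07, 0.998, -0.001]
contact_force: [-2.8, 0.1, 8.8]
width: 0.0005
```

Run:
```python
from h import *
for i in range(3):
    s=monitor.get_state(); print(s["contact_force"],s["moment"],s["position"]); 
im,c=wristshot("w3")
s=monitor.get_state(); print(s["contact_force"],s["moment"])
```

```text
[-2.7993  0.1343  8.8198] [ 0.0928  0.3951 -0.0736] [ 0.5409 -0.3252 -0.0104]
[-2.7993  0.1343  8.8198] [ 0.0928  0.3951 -0.0736] [ 0.5409 -0.3252 -0.0104]
[-2.7993  0.1343  8.8198] [ 0.0928  0.3951 -0.0736] [ 0.5409 -0.3252 -0.0104]
[ 0.5409 -0.3252 -0.0104] [ 0.0004  0.0702  0.9975 -0.0006] 8.05
[-2.7041  0.1285  9.4604] [ 0.0509  0.3825 -0.0299]
```

View pics/w3.png

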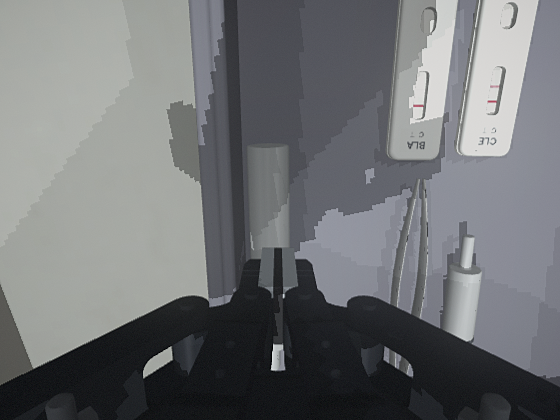

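The wrist view shows the shut tip (columns 260–295, row 248) pressing on the probe. Its axis is at column 268, a few mm towards the wall. I'll lift, shift towards the wall, press and draw inward.

>>> servo_tool(commands="0 0 -0.6 0 -1; 0 -0.6 -0.6 0 -1; 0 -0.6 -0.6 0 -1; 0 -0.6 0 0 -1; 0 -0.6 0.1 0 -1; 0 -0.6 0.1 0 -1")

```text
clock: 8.6
position: [0.541, -0.3269, -0.0106]
ee_rot: [0.001, 0.071, 0.997, 0.003]
contact_force: [-0.1, 11.6, 17.2]
width: -0.0003
```

>>> servo_tool(commands="0 0.3 0 0 -1; 0 0.6 0 0 -1; 0 0.9 0 0 -1; 0 1.2 0 0 -1; 0 1.5 0 0 -1; 0 1.7 0 0 -1; 0 1.7 0 0 -1")

```text
clock: 9.18
position: [0.5427, -0.3141, -0.011]
ee_rot: [0.001, 0.07, 0.998, -0.0]
contact_force: [-1.9, 2.0, 12.8]
width: 0.0001
```

Run:
```python
from h import *
im,c=wristshot("w4")
g=cv2.cvtColor(im,cv2.COLOR_RGB2GRAY)
for r in (155,180,205,230,240): print(r,g[r,225:330])
```

```text
[ 0.5427 -0.3141 -0.011 ] [ 0.0007  0.0702  0.9975 -0.0005] 9.1833
155 [ 99  97  99  97  98  99 100 100  98  97  98 109 113 117 127 128 130 130
 130 133 133 134 133 155 156 156 155 155 155 155 154 155 155 154 155 156
 154 154 152 150 148 144 140 139 137 136 135 129 126 124 122 122 109  97
  96  98  99  98  98  99  98  99  98  97 100  99  98  99  97  97  97 105
 106 119 121 121 121 122 121 123 121 121 124 121 121 122 122 121 121 121
 123 121 122 119 121 121 122 123 122 121 122 122 122 123 122]
180 [ 96  99 100  96  96  98 100 100  97  98  99 100 109 112 119 128 129 129
 132 132 131 131 153 154 155 156 156 156 156 155 156 154 157 154 156 154
 154 155 154 151 148 148 142 138 141 138 136 133 128 126 123 121 119 112
 113 112 111 112 113 113 113 113 112 113 112 111 111 111 111 120 121 121
 121 122 122 120 121 122 121 121 123 121 120 121 122 122 120 122 122 122
 121 122 121 121 120 122 121 122 121 122 121 122 121 121 122]
205 [ 97  99  96  99  98  96  97  97  96  97  97  96  99 111 116 121 130 130
 132 133 134 133 135 135 135 157 158 154 155 155 157 156 156 155 155 156
 155 154 154 150 148 
[... 421 characters left out ...]
5 175 176 165 169 168 164 162 162 162 158 153 149 146 146 130
 112 112 111 113 111 114 110 114 112 112 113 113 113 112 111 112 110 122
 122 121 122 121 123 122 120 122 123 122 122 123 124 122 123 122 122 121
 119 132 180 179 177 177 176 177 177 176 177 177 177 177 176]
240 [ 95  97  98  97  97  95  95  89 168 165 161 160 161 161 144 151 165 179
 193 196 201 197 205 149 144 147 169 169 170 170 170 171 173 174 174 174
 174 174 175 173 176 173 171 168 164 163 161 161 157 154 148 146 145 141
 112 111 111 113 114 112 113 113 113 112 112 113 112 113 112 113 113 110
 122 122 123 121 121 123 124 122 121 123 121 116 173 184 183 180 179 177
 177 178 178 176 177 177 176 176 178 177 177 176 178 178 176]
```

>>> servo_tool(commands="0 0 -0.6 0 -1; 0 -1.3 -0.6 0 -1; 0 -1.3 -0.6 0 -1; 0 -1.3 -0.6 0 -1; 0 -1.3 0 0 -1; 0 -1.3 0 0 -1")

```text
clock: 9.73
position: [0.5412, -0.327, -0.0106]
ee_rot: [0.001, 0.07, 0.998, -0.0]
contact_force: [-2.6, 5.9, 19.2]
width: 0.0002
```

>>> servo_tool(commands="0 0.3 0 0 -1; 0 0.6 0 0 -1; 0 0.9 0 0 -1; 0 1.2 0 0 -1; 0 1.5 0 0 -1; 0 1.8 0 0 -1; 0 2.1 0 0 -1; 0 2.4 0 0 -1; 0 2.4 0 0 -1")

```text
clock: 10.48
position: [0.5442, -0.3048, -0.0106]
ee_rot: [0.001, 0.07, 0.998, -0.002]
contact_force: [-3.7, 1.3, 17.1]
width: -0.0002
```

Run:
```python
from h import *
im,c=wristshot("w5")
g=cv2.cvtColor(im,cv2.COLOR_RGB2GRAY)
for r in (165,180,240): print(r,g[r,215:320])
```

```text
[ 0.5442 -0.3048 -0.0106] [ 0.0009  0.0698  0.9976 -0.0019] 10.4833
165 [ 97  98 100  98 100 100  99  99  98  99  99  99 101  98  99  99  99 100
 100  98 102  98 100 101  99  97 128 139 141 141 142 146 147 151 151 153
 151 154 157 159 156 156 157 155 156 156 156 156 154 153 151 151 151 149
 151 152 150 147 145 141 140 136 131 128 159 153 142 132 113 115 115 115
 115 115 115 115 115 115 117 115 116 114 115 116 115 114 114 124 126 125
 124 124 126 123 124 123 123 123 125 123 124 123 125 123 124]
180 [ 99 100  99  99  99  98  97 101  99 100 100  98  99 100 100  99  98 101
  99  99  99 101 100 100 100  97 117 137 143 141 143 146 149 149 152 152
 152 155 157 160 158 157 156 159 158 157 157 156 155 154 152 151 145 173
 176 176 175 173 170 167 165 162 156 156 157 150 141 135 115 112 114 114
 114 115 115 115 115 115 115 116 117 114 114 113 125 124 124 124 124 125
 124 125 123 125 124 125 123 123 125 124 124 124 123 125 123]
240 [176 173 173 173 174 174 173 173 175 162 161 162 162 163 164 162 164 163
 163 164 162 164 164 164 163 163 163 165 132 158 188 193 194 203 204 150
 221 232 170 162 169 174 174 172 172 173 175 174 176 176 177 176 173 173
 173 174 176 175 172 170 168 163 161 159 156 156 145 136 123 115 114 114
 114 117 115 115 114 116 115 115 116 115 114 113 110 108 118 122 125 123
 124 125 125 124 118 189 188 183 182 181 181 180 179 179 180]
```

>>> servo_tool(commands="0 0 -0.6 0 -1; 0 -1.1 -0.6 0 -1; 0 -1.1 -0.6 0 -1; 0 -1.1 -0.6 0 -1; 0 -1.1 0 0 -1; 0 -1.1 0 0 -1")

```text
clock: 11.03
position: [0.5426, -0.3152, -0.0105]
ee_rot: [0.001, 0.07, 0.998, -0.001]
contact_force: [-4.4, -0.1, 19.0]
width: 0.0
```

>>> servo_tool(commands="0 0.3 0 0 -1; 0 0.6 0 0 -1; 0 0.9 0 0 -1; 0 1.2 0 0 -1; 0 1.2 0 0 -1")

```text
clock: 11.45
position: [0.5442, -0.3028, -0.0105]
ee_rot: [0.001, 0.07, 0.998, -0.001]
contact_force: [-4.1, 0.8, 18.2]
width: -0.0004
```

>>> servo_tool(commands="0 0 -1 0 -1; 0 0 -5 0 -1; 0 0 -9 0 -1; 4 0 -13 0 -1; 6 0 -16 0 -1; 6 0 -16 0 -1; 6 0 -16 0 -1; 6 0 -16 0 -1")

```text
clock: 12.12
position: [0.4848, -0.2935, 0.1463]
ee_rot: [0.0, 0.071, 0.998, 0.0]
contact_force: [-0.6, 0.6, -0.2]
width: -0.0001
```

Run:
```python
from h import *
im,c=wristshot("w6")
```

```text
[ 0.4848 -0.2935  0.1463] [0.0003 0.0706 0.9975 0.0001] 12.1167
```

View pics/w6.png

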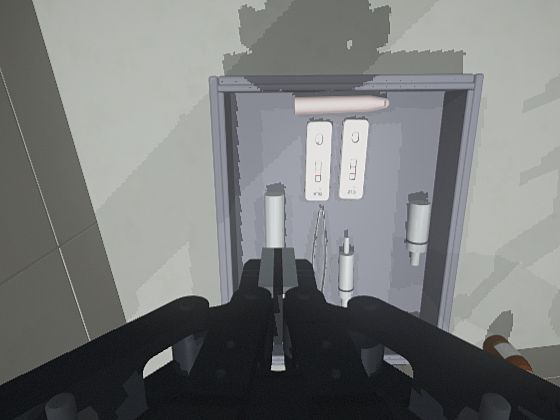

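Run:
```python
from h import *
im,c=load("w6"); g=cv2.cvtColor(im,cv2.COLOR_BGR2GRAY).astype(int)
print(g[178:192,275])
P=[]
for r in range(192,246,6):
    a=g[r,255:300]; d=np.diff(a); i=np.argmax(d[:18]); j=20+np.argmin(d[20:])
    u=255+(i+j)/2+.5; P.append(ray(c,(u,r),.014)[:2]); print(r,255+i+.5,255+j+.5,P[-1])
P=np.array(P); k=np.polyfit(P[:,0],P[:,1],1); print("ang",np.arctan(k[0]),k)
e=ray(c,(275,187),.016); print("near end",e)
d=np.array([1,k[0]])/np.hypot(1,k[0]); n=np.array([e[0],np.polyval(k,e[0])]); print("centre",n+d*.0475)
for uv in [(241,200),(242,240),(313,240)]: print(ray(c,uv,.005))
```

```text
[162 162 162 163 167 125 109 113 114 114 113 114 113 113]
192 261.5 283.5 [ 0.4909 -0.2981]
198 265.5 283.5 [ 0.4966 -0.2972]
204 265.5 283.5 [ 0.5021 -0.298 ]
210 265.5 283.5 [ 0.5077 -0.2988]
216 265.5 283.5 [ 0.5133 -0.2996]
222 265.5 283.5 [ 0.519  -0.3004]
228 265.5 283.5 [ 0.5247 -0.3012]
234 265.5 283.5 [ 0.5305 -0.3021]
240 266.5 283.5 [ 0.5364 -0.3024]
ang -0.11748253623810644 [-0.118  -0.2391]
near end [ 0.4863 -0.2952  0.016 ]
centre [ 0.5334 -0.3021]
[ 0.4965 -0.3284  0.005 ]
[ 0.5354 -0.3341  0.005 ]
[ 0.5449 -0.2672  0.005 ]
```

The wrist view shows the probe (columns 265–284, from row ~193) now about 30 mm off the wall, with the tweezers at column 318. There's room for both fingers, so I'll grasp.

>>> servo_tool(commands="-5.4 -0.2 0 0 -0.38; -5.4 -0.2 3 0 -0.38; -5.4 -0.2 6 0 -0.38; -5.4 -0.2 9 0 -0.38; -5.4 -0.2 12 0 -0.38; -5.4 -0.2 13 0 -0.38; -5.4 -0.2 13.3 0 -0.38; -5.4 -0.2 13.3 0 -0.38; -5.4 -0.2 13.3 0 -0.38", newtons=60)

```text
clock: 12.92
position: [0.5389, -0.3036, 0.0145]
ee_rot: [0.001, 0.07, 0.998, -0.0]
contact_force: [-0.6, -0.9, -0.2]
width: 0.0265
```

Run:
```python
from h import *
im,c=wristshot("w7"); print(proj(c,monitor.get_state()["position"]))
```

```text
[ 0.5389 -0.3036  0.0145] [ 0.0007  0.0703  0.9975 -0.0004] 12.9167
[275.6181 239.3542]
```

View pics/w7.png

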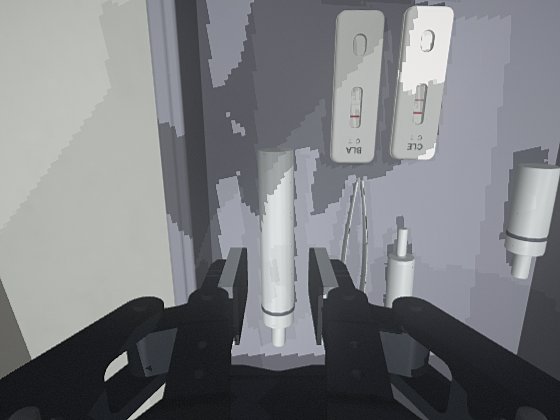

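The probe (centre column 277) is centred between the open fingers (235 and 322), and the fingers are clear of the wall and tweezers. I'll lower to grasp depth.

>>> servo_tool(commands="0 0 1 0 -0.38; 0 0 2 0 -0.38; 0 0 2.8 0 -0.38; 0 0 3.2 0 -0.38; 0 0 3.2 0 -0.38; 0 0 3.2 0 -0.38")

```text
clock: 13.47
position: [0.5375, -0.3028, -0.0186]
ee_rot: [-0.0, 0.07, 0.998, 0.0]
contact_force: [-0.2, -0.3, -0.5]
width: 0.0264
```

>>> servo_tool(commands="0 0 0.2 0 -0.38; 0 0 0.3 0 -0.38; 0 0 0.3 0 -0.38")

```text
clock: 13.72
position: [0.5378, -0.303, -0.0211]
ee_rot: [0.0, 0.07, 0.998, -0.0]
contact_force: [0.7, 0.6, 0.9]
width: 0.0265
```

>>> servo_tool(commands="0 0 0.2 0 -0.38; 0 0 0.3 0 -0.38; 0 0 0.3 0 -0.38")

```text
clock: 13.97
position: [0.5376, -0.3029, -0.0243]
ee_rot: [-0.0, 0.07, 0.998, 0.0]
contact_force: [-0.6, 1.0, 0.5]
width: 0.0269
```

>>> servo_tool(commands="0 0 0.1 0 -0.38; 0 0 0.2 0 -0.38; 0 0 0.2 0 -0.38")

```text
clock: 14.22
position: [0.5376, -0.3029, -0.0263]
ee_rot: [-0.0, 0.07, 0.998, 0.0]
contact_force: [0.1, -0.1, 0.5]
width: 0.0265
```

>>> servo_tool(commands="0 0 0.1 0 -0.38; 0 0 0.2 0 -0.38; 0 0 0.2 0 -0.38")

```text
clock: 14.47
position: [0.5379, -0.3031, -0.0275]
ee_rot: [0.0, 0.07, 0.998, -0.0]
contact_force: [-0.1, 0.4, 3.3]
width: 0.0267
```

>>> servo_tool(commands="0 0 0.1 0 -0.38; 0 0 0.2 0 -0.38; 0 0 0.2 0 -0.38")

```text
clock: 14.72
position: [0.5379, -0.3031, -0.0276]
ee_rot: [0.0, 0.07, 0.998, -0.0]
contact_force: [-4.7, 2.7, 15.7]
width: 0.0263
```

>>> servo_tool(commands="0 0 -0.5 0 -0.38; 0 0 -0.5 0 -0.38; 0 0 -0.5 0 -0.6; 0 0 -0.5 0 -1; 0 0 -0.5 0 -1; 0 0 -0.5 0 -1; 0 0 -0.5 0 -1; 0 0 -0.5 0 -1", newtons=60)

```text
clock: 15.38
position: [0.538, -0.3032, -0.0249]
ee_rot: [0.0, 0.07, 0.998, -0.0]
contact_force: [-0.5, 1.4, 5.7]
width: 0.0146
```

>>> servo_tool(commands="0 0 -1 0 -1; 0 0 -2 0 -1; 0 0 -4 0 -1; 0 0 -7 0 -1; 0 0 -10 0 -1; 0 0 -13 0 -1; 0 0 -16 0 -1; 0 0 -18 0 -1; 0 0 -18 0 -1; 0 0 -18 0 -1")

```text
clock: 16.22
position: [0.5383, -0.3034, 0.1565]
ee_rot: [0.001, 0.07, 0.998, -0.001]
contact_force: [-0.2, -0.7, -1.2]
width: 0.0148
```

Run:
```python
from h import *
im,c=wristshot("w8"); s=monitor.get_state(); print(s["contact_force"],s["moment"],s["width"],s["qpos"])
t=imaging.get_image("top"); ct=imaging.get_calibration("top"); cv2.imwrite("pics/raw_top1.png",t[:,:,::-1])
```

```text
[ 0.5383 -0.3034  0.1565] [ 0.0014  0.0703  0.9975 -0.0008] 16.2167
[ 0.1184 -1.1078 -1.8482] [ 0.0309 -0.0257  0.0302] 0.014707441568743271 [-0.6258  0.3646  1.4837  0.0001  1.2937 -2.0559]
```

View pics/w8.png

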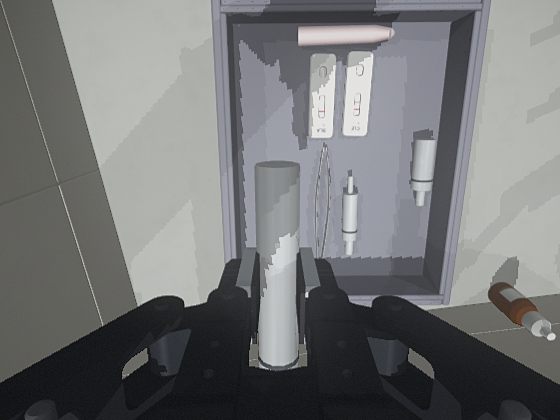

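The probe is held (opening 14.7 mm) and lies along the tool axis: near end at row ~162, columns 255–300, stub end at row ~365. Everything else is still in the tray.

Run:
```python
from h import *
from scipy.spatial.transform import Rotation as Ro
im,c=load("w8"); g=cv2.cvtColor(im,cv2.COLOR_BGR2GRAY).astype(int)
p=np.array([.5383,-.3034,.1565]); q=[.0703,.9975,-.0008,.0014]; R=Ro.from_quat(q).as_matrix()
za=p[2]+.039
print(g[150:175,278], g[330:375,278])
for uv,z in [((277.5,162),za-.009),((277.5,162),za),((278.5,300),za),((279.5,365),za),((279.5,365),za+.009)]:
    print(uv,(R.T@(ray(c,uv,z)-p))*1000)
for r in (180,240,340,355): print(r,g[r,248:308])
# nest refine: bright plate & dark V blocks from top image
t=cv2.imread("pics/raw_top0.png"); ct=imaging.get_calibration("top"); h=cv2.cvtColor(t,cv2.COLOR_BGR2GRAY)
roi=h[195:300,205:270]; m=cv2.morphologyEx((roi>185).astype(np.uint8),cv2.MORPH_CLOSE,np.ones((9,9)))
n,l,st,_=cv2.connectedComponentsWithStats(m); k=1+np.argmax(st[1:,4]); cn=cv2.findContours((l==k).astype(np.uint8),0,2)[0][0]+[205,195]
W=np.array([ray(ct,x[0],.01)[:2] for x in cn],np.float32)*1000; print(cv2.minAreaRect(W))
```

```text
[160 161 161 160 161 161 161 162 163 166 145 112 108 110 108 110 108 114
 141 143 140 140 140 140 140] [189 189 188 189 189 189 189 189 189 189 188 189 188 188 188 187 188 188
 188 187 187 187 188 187 186 186 187 187 187 187 186 186 185 186 192 174
  92  81  92  96  75  37  28  31  29]
(277.5, 162) [ 45.0941   0.7897 -30.1323]
(277.5, 162) [ 46.4801   0.7951 -39.1364]
(278.5, 300) [-13.6862   1.2199 -38.9621]
(279.5, 365) [-47.2147   1.6996 -38.8654]
(279.5, 365) [-39.72     1.6461 -47.8871]
180 [155 154 155 156 156 158 146 112 115 121 127 130 133 133 132 133 134 135
 137 139 141 140 143 144 143 144 141 143 141 140 141 141 139 141 139 141
 137 135 135 134 129 133 133 127 128 124 122 119 128 136 131 127 162 162
 162 161 161 162 160 161]
240 [160 159 158 157 159 159 159 164 117 116 123 128 133 138 137 140 140 143
 145 146 149 151 154 155 156 158 157 156 155 155 150 210 217 214 215 213
 210 206 204 203 204 200 195 191 188 186 180 174 167 144 130 146 165 164
 165 163 163 163 164 152]
340 [ 34  29   9 199  88  56  62  65  36 113 101 144 152 161 170 177 178 179
 181 183 185 188 191 194 196 197 196 194 191 188 188 188 187 187 186 186
 184 180 177 174 173 168 163 160 157 155 145 135 136 141 117  51  60  65
  61  50 187  72  30  43]
355 [ 15 114 113 108 109 108 108 111 109 114  63 142 153 158 168 176 176 179
 183 183 185 187 190 193 195 196 196 193 190 185 186 187 187 185 185 185
 181 178 176 175 172 165 159 158 155 153 145 139 128 142  56 111 114 110
 115 111 103 103 114  44]
((476.34454345703125, 8.379777908325195), (185.15257263183594, 75.62710571289062), 0.4364933669567108)
```

>>> servo_tool(commands="1 2 -2 -0.02 -1; 3 6 -4 -0.05 -1; 5 10 -4 -0.08 -1; 7 14 -4 -0.11 -1; 9 18 -4 -0.141 -1; 11 22 -4 -0.141 -1; 13 25.5 -4 -0.141 -1; 14 28 -4 -0.141 -1; 14 29.4 -4 -0.141 -1; 14 29.4 -4 -0.141 -1")

```text
clock: 17.15
position: [0.438, 0.0114, 0.1934]
ee_rot: [-0.002, -0.002, 1.0, 0.001]
contact_force: [-0.0, -0.5, -0.4]
width: 0.015
```

>>> servo_tool(commands="0 0 0 0 -1; 0 0 0 0 -1; 0 0 0 0 -1")

```text
clock: 17.4
position: [0.4405, 0.0067, 0.1942]
ee_rot: [-0.001, 0.001, 1.0, -0.0]
contact_force: [0.3, -0.3, -1.1]
width: 0.0147
```

Run:
```python
from h import *
im,c=wristshot("w9")
```

```text
[0.4405 0.0067 0.1942] [-0.0007  0.0005  1.     -0.0002] 17.4
```

View pics/w9.png

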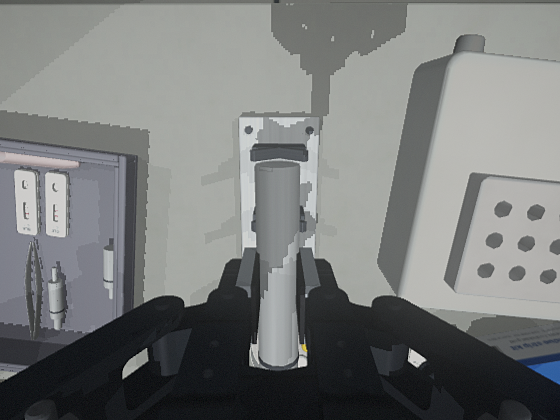

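Run:
```python
from h import *
im,c=load("w9"); g=cv2.cvtColor(im,cv2.COLOR_BGR2GRAY).astype(int)
print(g[135:170,254],g[135:170,302]); print(g[152,240:320]); print(g[130,230:330])
for uv,z in [((251,150),.069),((308,150),.069),((279,144),.069),((239.5,130),.01),((321,130),.01),((240,240),.01),((321,240),.01),((240,118),.01)]: print(uv,ray(c,uv,z))
```

```text
[205 205 207 209 207 206 207 212 173  98  62  61  92 108  77  81  98 100
  98  97 101  99 100 102 102  95 132 197 204 206 191 150 136 139 137] [150 150 149 149 150 150 150 153 118  72  64  68  77  82  70  80  92  94
  91  90  90  89  88  88  87  81  98 195 200 197 196 196 195 195 203]
[196 194 195 195 195 194 194 195 201 203 112  85  91 100 100  89  88  88
  89  88  89  88  86  87  87  86  86  89  87  86  87  88  87  88  88  87
  85  88  87  89  87  86  87  87  87  88  88  88  88  86  87  88  87  88
  89  89  88  91  89  89  91  92  94  75  79  78  74  59 166 201 198 196
 194 193 191 201 207 189 136 158]
[168 169 158 158 158 158 158 158 134 191 206 205 208 203 156 102 101 104
 106 106 104  95 126 202 207 204 208 211 217 154 140 142 146 149 151 151
 151 152 151 145 146 149 151 150 150 148 150 149 147 146 146 146 148 148
 149 150 149 148 148 149 147 146 147 147 147 150 150 151 148 149 151 150
 150 150 153 103  75  76  78  75  77  75  70  78 145 147 147 151 140 103
 155 156 160 170 168 168 168 168 168 168]
(251, 150) [ 0.409 -0.015  0.069]
(308, 150) [0.409 0.033 0.069]
(279, 144) [0.404  0.0086 0.069 ]
(239.5, 130) [ 0.3962 -0.0304  0.01  ]
(321, 130) [0.3963 0.0504 0.01  ]
(240, 240) [ 0.5127 -0.0333  0.01  ]
(321, 240) [0.5127 0.0541 0.01  ]
(240, 118) [ 0.3847 -0.0296  0.01  ]
```

The V-block (columns 250–308) and plate (240–321) are centred at about 279.5, and the held probe is at 278.5, so it's aligned to within about 1.5 mm. I'll lower it now.

>>> servo_tool(commands="0 0.1 3 0 -1; 0 0.1 6.5 0 -1; 0 0.1 10 0 -1; 0 0.1 13 0 -1; 0 0.1 15 0 -1; 0 0.1 16 0 -1; 0 0.1 16.8 0 -1; 0 0.1 16.8 0 -1; 0 0.1 16.8 0 -1")

```text
clock: 18.2
position: [0.4408, 0.0081, 0.0269]
ee_rot: [-0.0, 0.0, 1.0, 0.0]
contact_force: [-0.0, 0.0, 0.2]
width: 0.0148
```

>>> servo_tool(commands="0 0 0.1 0 -1; 0 0 0.2 0 -1; 0 0 0.2 0 -1")

```text
clock: 18.45
position: [0.441, 0.0086, 0.0255]
ee_rot: [0.001, -0.0, 1.0, -0.0]
contact_force: [0.3, -0.2, -0.5]
width: 0.0143
```

>>> servo_tool(commands="0 0 0.1 0 -1; 0 0 0.2 0 -1; 0 0 0.2 0 -1")

```text
clock: 18.7
position: [0.4404, 0.0088, 0.023]
ee_rot: [0.0, -0.0, 1.0, 0.0]
contact_force: [1.0, -0.8, -1.6]
width: 0.0145
```

>>> servo_tool(commands="0 0 0.1 0 -1; 0 0 0.2 0 -1; 0 0 0.2 0 -1")

```text
clock: 18.95
position: [0.4404, 0.0087, 0.0208]
ee_rot: [0.0, -0.0, 1.0, 0.0]
contact_force: [0.3, -0.1, 0.1]
width: 0.0141
```

>>> servo_tool(commands="0 0 0.1 0 -1; 0 0 0.1 0 -1")

```text
clock: 19.12
position: [0.4406, 0.0085, 0.02]
ee_rot: [0.0, -0.0, 1.0, -0.0]
contact_force: [-0.5, -0.8, 2.0]
width: 0.015
```

>>> servo_tool(commands="0 0 0.1 0 -1; 0 0 0.1 0 -1")

```text
clock: 19.28
position: [0.4407, 0.008, 0.0194]
ee_rot: [0.0, -0.0, 1.0, -0.001]
contact_force: [-1.0, -3.0, 6.3]
width: 0.015
```

V contact came at the expected height (0.020), so I'll release and rise.

>>> servo_tool(commands="0 0 0 0 -0.5; 0 0 0 0 -0.3; 0 0 0 0 -0.2; 0 0 0 0 -0.2; 0 0 0 0 -0.2; 0 0 0 0 -0.2")

```text
clock: 19.78
position: [0.4403, 0.0089, 0.0188]
ee_rot: [-0.0, -0.0, 1.0, 0.0]
contact_force: [-0.0, -0.1, -0.9]
width: 0.0343
```

>>> servo_tool(commands="0 0 -1 0 -0.2; 0 0 -3 0 -0.2; 0 0 -6 0 -0.2; 0 0 -9 0 -0.2; 4 0 -13 0 -0.2; 5 0 -16 0 -1; 5 0 -18 0 -1; 5 0 -18 0 -1; 5 0 -18 0 -1; 5 0 -18 0 -1")

```text
clock: 20.62
position: [0.3899, 0.0088, 0.1982]
ee_rot: [-0.0, -0.0, 1.0, 0.0]
contact_force: [-0.4, 0.1, 0.1]
width: -0.0002
```

Run:
```python
from h import *
im,c=wristshot("w10"); s=imaging.get_image("scene")[:,:,::-1]; cs=imaging.get_calibration("scene")
t=imaging.get_image("top")[:,:,::-1]; ct=imaging.get_calibration("top")
cv2.imwrite("pics/raw_scene2.png",s); cv2.imwrite("pics/raw_top2.png",t)
p=proj(cs,[.46,.008,.07]).astype(int); p2=proj(ct,[.5,.008,.07]).astype(int); print(p,p2)
A=cv2.resize(im,(400,300)); B=cv2.resize(s[p[1]-60:p[1]+60,p[0]-80:p[0]+80],(400,300),interpolation=2); C=cv2.resize(t[p2[1]-60:p2[1]+60,p2[0]-80:p2[0]+80],(400,300),interpolation=2)
cv2.imwrite("pics/m1.png",np.vstack([np.hstack([A,B]),np.hstack([C,C*0])]))
```

```text
[0.3899 0.0088 0.1982] [-0.0005 -0.0001  1.      0.0001] 20.6167
[233 231] [235 235]
```

View pics/m1.png

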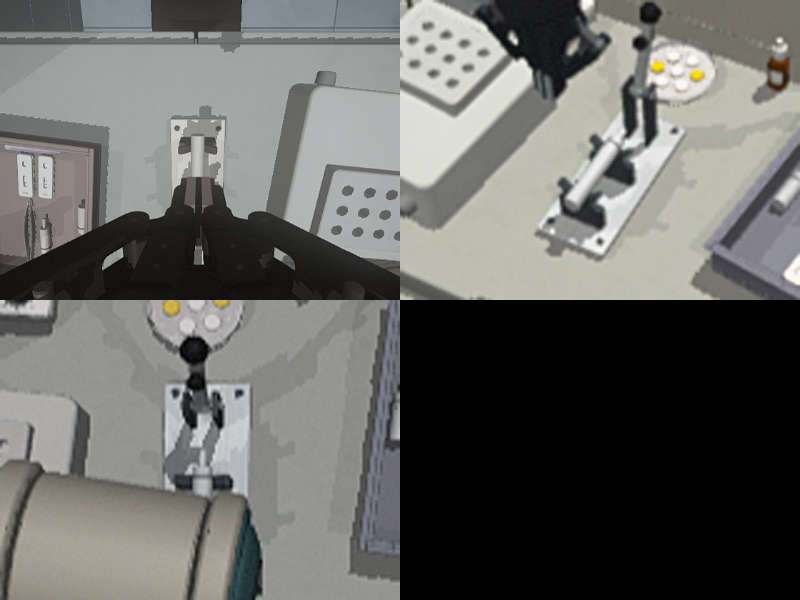

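The mosaic shows the probe lying level in both V-blocks with its stub towards the clamp. The clamp is still open, with its ball at about x 0.57, z 0.173. Next I go over the ball, down behind it with closed fingers, and push.

>>> servo_tool(commands="-4 0 -1 0 -1; -8 0 -1 0 -1; -12 0 -1 0 -1; -16 0 -1 0 -1; -20 0 -1 0 -1; -22.5 0 -1 0 -1; -22.5 0 -1 0 -1; -22.5 0 -1 0 -1; -22.5 0 -1 0 -1")

```text
clock: 21.52
position: [0.6142, 0.0089, 0.2071]
ee_rot: [-0.002, -0.0, 1.0, 0.0]
contact_force: [-0.6, 0.2, -0.0]
width: 0.0001
```

>>> servo_tool(commands="0 0 3 0 -1; 0 0 6 0 -1; 0 0 8 0 -1; 0 0 8.3 0 -1; 0 0 8.3 0 -1; 0 0 8.3 0 -1")

```text
clock: 22.02
position: [0.6155, 0.0087, 0.1272]
ee_rot: [0.001, -0.0, 1.0, -0.0]
contact_force: [-0.2, -0.2, 0.7]
width: 0.0003
```

>>> servo_tool(commands="1 0 0 0 -1; 2 0 0 0 -1; 2.8 0 0 0 -1; 3.5 0 0 0 -1; 3.5 0 0 0 -1")

```text
clock: 22.43
position: [0.5783, 0.0089, 0.1267]
ee_rot: [-0.0, -0.0, 1.0, 0.0]
contact_force: [-0.2, 0.3, -0.5]
width: 0.0005
```

>>> servo_tool(commands="0.8 0 0 0 -1; 1.6 0 0 0 -1; 2.4 0 0 0 -1; 3.2 0 0 0 -1; 4 0 0 0 -1; 4.8 0 0 0 -1; 4.8 0 0 0 -1; 4.8 0 0 0 -1")

```text
clock: 23.1
position: [0.5319, 0.0088, 0.126]
ee_rot: [0.0, -0.0, 1.0, 0.0]
contact_force: [0.3, -0.4, 0.1]
width: 0.0002
```

```bash
cat > ball.py <<'E'
from h import *
a=cv2.imread("pics/raw_scene2.png"); im=imaging.get_image("scene")[:,:,::-1]; c=imaging.get_calibration("scene")
H=np.array([.538,.0085,.085])
h=cv2.cvtColor(im.copy(),cv2.COLOR_BGR2GRAY)
for ang in (0,.2,.35,.6,.9,1.2,1.5,1.92,2.04):
    t=ang-np.deg2rad(20); p=proj(c,H+.094*np.array([-np.sin(t),0,np.cos(t)])); x,y=np.round(p).astype(int)
    print(ang,p,h[y-2:y+3,x-2:x+3].mean(),cv2.cvtColor(a,7)[y-2:y+3,x-2:x+3].mean())
print(monitor.get_state()["contact_force"],monitor.get_state()["clock"])
E
python3 ball.py
```

```text
0 [252.1838 176.5184] 39.44 22.84
0.2 [248.7737 179.7158] 25.64 95.84
0.35 [246.133  182.9371] 34.4 172.12
0.6 [241.7734 189.6649] 108.12 187.2
0.9 [237.0075 199.4006] 19.92 173.96
1.2 [233.2392 209.9832] 179.88 178.72
1.5 [230.8725 220.2768] 191.36 186.88
1.92 [230.3013 232.1837] 113.6 129.6
2.04 [230.7294 234.7629] 131.64 199.2
[-0.1028 -0.5511 -0.2957] 23.15
```

>>> servo_tool(commands="0 0 -3 0 -1; 0 0 -6 0 -1; 0 0 -9 0 -1; 0 0 -12 0 -1; 0 4 -12 0 -1; 0 8 -12 0 -1; 0 12 -12 0 -1; 0 15 -12 0 -1; 0 15 -12 0 -1; 0 15 -12 0 -1")

```text
clock: 23.98
position: [0.5326, 0.1602, 0.2457]
ee_rot: [0.0, -0.002, 1.0, -0.0]
contact_force: [0.8, -1.0, 0.1]
width: 0.0004
```

```bash
python3 ball.py
```

```text
0 [252.1838 176.5184] 110.84 22.84
0.2 [248.7737 179.7158] 119.08 95.84
0.35 [246.133  182.9371] 177.84 172.12
0.6 [241.7734 189.6649] 186.16 187.2
0.9 [237.0075 199.4006] 185.92 173.96
1.2 [233.2392 209.9832] 178.96 178.72
1.5 [230.8725 220.2768] 179.76 186.88
1.92 [230.3013 232.1837] 25.04 129.6
2.04 [230.7294 234.7629] 59.72 199.2
[-0.2875  0.1033  0.1257] 24.0333
```

>>> servo_tool(commands="0 0 0 0 -1; 0 0 0 0 -1; 0 0 0 0 -1; 0 0 0 0 -1; 0 0 0 0 -1; 0 0 0 0 -1; 0 0 0 0 -1; 0 0 0 0 -1; 0 0 0 0 -1; 0 0 0 0 -1")

```text
clock: 24.87
position: [0.5323, 0.1588, 0.246]
ee_rot: [0.0, -0.0, 1.0, 0.0]
contact_force: [0.8, -0.4, 0.2]
width: 0.0001
```

```bash
python3 ball.py
python3 - <<'E'
from h import *
s=imaging.get_image("scene")[:,:,::-1]; t=imaging.get_image("top")[:,:,::-1]
cv2.imwrite("pics/raw_s3.png",s);cv2.imwrite("pics/raw_t3.png",t)
g=cv2.cvtColor(s.copy(),7)[205:255:2,205:270:2]
for r in g: print(' '.join(f"{v:3d}" for v in r))
E
```

```text
0 [252.1838 176.5184] 110.64 22.84
0.2 [248.7737 179.7158] 119.32 95.84
0.35 [246.133  182.9371] 178.12 172.12
0.6 [241.7734 189.6649] 185.72 187.2
0.9 [237.0075 199.4006] 186.12 173.96
1.2 [233.2392 209.9832] 178.88 178.72
1.5 [230.8725 220.2768] 179.84 186.88
1.92 [230.3013 232.1837] 24.88 129.6
2.04 [230.7294 234.7629] 60.44 199.2
[-0.4791  0.2523  0.8959] 24.9167
129 112 113 114 112 188 184 183 184 185 182 184 183 181 181 179 182 183 162  79 142 189 170 184  87 115 188 191 210 228 247 238 219
112 113 114 113 113 136 187 184 181 182 184 181 182 182 181 179 170 185 118  35 140 178 155  94  64 161 223 224 221 182 186 187 220
115 115 114 113 113 135 185 183 184 183 185 182 179 182 181 169 167 182 135  88 193 188  78  71 110 129 209 220 219 212 218 217 205
114 112 114 111 111 135 185 184 185 185 184 184 184 183 170 168 171 171 164 191 193 136 154  38  43  77 113 124 174 178 171 159 139
114 113 113 113 110 135 186 184 184 185 183 183 183 183 176 171 171 170 176 190 164 106 178  35  39 111 190 176 174 172 183 181 186
114 114 114 112 120 184 185 182 183 183 183 181 179 180 185 171 171 17
[... 1869 characters left out ...]
 214 180 153 168 167 169 167 168 169 167
183 182 185 178 170 168  78  71  93 208 232 213 157 122 143 141 141 146 146 122 143 224 211 208 136 168 166 166 167 167 167 167 167
181 178 182 180 176 174 148  55 175 230 226 175 109 119 112 139 142 138 140 202 233 213 215 137 166 168 166 167 167 168 167 167 168
182 178 182 183 181 164  52 139 229 230 189 117  61  61 141 175 139 183 232 232 222 213 178 153 168 166 167 166 168 168 168 167 166
183 183 182 182 178 197  63 117 157 201 143  46  47 104 238 232 231 229 229 225 209 207 135 169 168 168 167 168 167 168 167 167 168
184 185 183 180 193 222 102  79 117 124  71  37  56  81 130 231 227 223 212 213 213 136 166 167 167 167 165 176 185 185 182 185 183
```

Run:
```python
from h import *
a=cv2.imread("pics/raw_scene2.png",0).astype(int); b=cv2.imread("pics/raw_s3.png",0).astype(int)
print("probe near half diff",abs(a-b)[232:252,208:226].max(),abs(a-b)[232:252,208:226].mean())
t0=cv2.imread("pics/raw_top0.png",0).astype(int); t3=cv2.imread("pics/raw_t3.png",0).astype(int)
for n,(x0,y0,x1,y1) in dict(dropper=(272,146,290,168),dish=(212,155,256,200),timer=(145,150,180,185),short=(308,200,322,238),tweez_needle=(336,180,364,238),cass_tube=(320,235,364,280),longwas=(374,192,392,248)).items():
    d=abs(t0-t3)[y0:y1,x0:x1]; print(n,round(d.mean(),1),d.max())
```

```text
probe near half diff 38 4.116666666666666
dropper 4.5 28
dish 10.8 183
timer 3.9 79
short 3.5 15
tweez_needle 3.8 18
cass_tube 9.3 39
longwas 23.1 103
```

```bash
python3 -c "
from rig import ticket; print(ticket.sign_off())"
```

```text
the job is handed in; nothing more can be done
None
```

The long probe is lying in both V-blocks with its stub towards the clamp, and the clamp arm is closed onto it. I handed the job in at about 25 s on the robot clock.

I rolled the probe off the wall in three strokes with closed fingers. I then gripped it across the body, laid it in the nest, and pushed the clamp ball past dead centre from behind, so the arm fell closed by its own weight.

**Last checks**
- **Clamp:** the ball sits at the pixel expected for 1.92 rad (foot on an 18 mm probe), not the 2.04 rad end stop. It was unchanged in two pictures 0.9 s apart.
- **Probe:** it touched the V-blocks at the expected height, and the picture after release showed it level in both. After the clamp closed I only compared the near half in pixels, which showed little change (mean 4 grey levels).
- **Others:** the regions of the tray's other parts and the dropper bottle show no movement. The dish region changed, which I put down to the clamp ball leaving that view. The timer region has a few changed pixels, which I put down to the arm or its shadow. Neither was checked by eye, because the 12 picture views were used up.

**Disagreements:**
- The fingertips touched things about 32 mm above where the reported TCP said they would, so I found contact heights by force.
- The finger opening read 14.7 mm while holding the 18 mm body.
- The foot's force on the probe was not measured; it is inferred from the clamp's rest angle.

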